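Unlock the larder lock box

ROBOT

A 7-joint arm with a two-finger parallel gripper is mounted at the origin on a cart in front of the work surface, level with it; the furniture and walls round the work are solid. World frame = base frame: x ahead of the robot, y to its left, z up, the work surface at z = 0. Lengths are in mm, angles in rad, forces in N, time in s.
With the tool pointing down it reaches from about 350 to 900 mm from the base axis. Payload 19.9 kg.
Tool frame: the origin (TCP) lies at the centre of the arm's flange, where the gripper is bolted on; the fingertips stand 199 mm ahead of it and the grasp point (between the pads) lies 180 mm ahead of it; x points along the fingers, z is the direction in which the jaws open and shut, and the axes are right-handed (so a half turn about x gives the same grasp; the last joint's range is limited). The gripper opens to 94 mm and grips with 3 to 60 N. Pads are 16 mm wide; open, the fingers measure 119 mm over their backs; the gripper's body (75 mm by 177 mm) begins 78 mm behind the grasp point.
Start: joints at [-1.224, 0.417, -0.01, 1.614, 0.005, 1.111, -0.053], TCP at [236.911, 578.353, 404.625] pointing down, gripper open.
Joint ranges: [-2.81, 2.81], [-0.39, 2.02], [-1.27, 1.25], [0.06, 2.57], [-1.19, 4.33], [0.19, 2], [-2.82, 2.82]. Speed limits (rad/s): [1.89, 1.89, 2.39, 2.39, 3.01, 3.01, 3.01].

INTERFACE

Orientations are given as a unit quaternion [x, y, z, w].
In Python, from workcell import manip gives the robot as it stands. The module is installed in compiled form; this text tells all that it offers.
- The arm moves only by the tool play_rows, never from a script. Its argument "deltas" is a list of rows, each an object with "gripper": the closure, from 0 (fully open) to 1 (shut); "travel": the shift along the tool's x, y, z in cm, a list of three; "twist": the turn about the tool's x in degrees. In form: [{"gripper": gripper, "travel": [tx, ty, tz], "twist": twist}, ...]. A call has 1 to 5 rows; each row is the pose to reach, as a shift and turn from the pose commanded when the call began, along the tool's axes at that moment; what a row does not reach only later rows make up. A row lasts 1/10 s, in which the tool goes at most 50 mm and 8.59 degrees, less where a joint would pass 70% of its speed; a pose out of reach is approached as far as the arm can. A call with a gripper value outside its range is refused whole. The fingers move at their own pace and stop on an object; "newtons" is the grip in N (left out, the last holds). Time passes only in rows, so rows that repeat a pose let the fingers close. It gives the time, the measured TCP pose, the force and the opening at its end, in the units of the state.
- manip.sense(): the state, without advancing time (a new reading comes with each control period).
- manip.get_image(name): name is "scene" or "top" or "wrist"; returns (picture, depth): 420x560x3 uint8, red, green, blue; 420x560 float32, mm along the optical axis (not along the pixel's ray), 0 where there is no reading.
- manip.calibration(name): a dict with "camera_matrix" (3x3 intrinsics, pixels), "R" (3x3) and "t" (3): a world point X has camera coordinates R X + t. Camera axes: x right, y down, z forward; pixel columns grow to the right and rows downward; lengths in mm; the calibration is good to about 2 mm. A picture is of the moment at which its call begins: read the wrist's pose just before it. calibration takes no time and is no camera call; for the wrist camera it gives the pose at the moment of the call.
- manip.sign_off(): hands the job in, once; it reports no verdict.
The state is a dict: "time_s": time; "joints": joint angles; "dq": joint speeds; "joint_torque": joint torques, N m; "tcp_pos": TCP position; "ee_rot": TCP orientation; "wrist_force": force on the tool from outside, world axes, zero at the start; "torque": the same for the moment, N m; "opening": finger opening in mm.
Only numpy, scipy, OpenCV 4.12 (cv2) and the standard library are available. Lean on these libraries where they do the work, as an engineer would, in place of code of your own. Each camera call takes 0.05 s, during which the arm holds its last target.

TASK

Take the red-handled key out of the wooden key block, push it fully home into the keyhole on top of the green lock box, and only then turn it clockwise (seen from above) about a quarter turn, so that the hidden bolt lets go and the drawer springs open. Leave the key fully home in the lock, let go of it, and leave the blue and yellow keys in their block.

Things in the scene. Friction and masses are not known exactly. Their poses are not given: they have to be found in the camera images.
- red_key: The right key: upright, red handle, 102 mm tall. Origin at the blade's tip (lower end), z up, y along the wide side of blade and handle. Blade 8 (x) by 22 (y) mm, z 0 to 36, its lowest 8 mm only 4 x 14; round collar 44 mm across, z 36 to 40; stem 12 mm, z 40 to 60; handle 12 (x) by 44 (y), z 60 to 102: grip it across x. 60 to 110 g. Same after half a turn about z.
- blue_key: Wrong key with blue handle, like the red one but its blade is 30 mm wide and cannot enter the lock. Stays in the block.
- yellow_key: Wrong key with yellow handle, like the red one but its blade is 30 mm wide and cannot enter the lock. Stays in the block.
- key_block: Fixed wooden block, 60 (x) x 230 (y) x 42 (z) mm, origin at the centre of its underside. The three keys stand along its y, 70 mm apart, in any order, wide sides of the handles along the row, in pockets 39 mm deep, collars resting on the block's top. Pull a key up 40 mm or more to free it.
- lock_box: Fixed green metal box, 200 (x) x 180 (y) x 110 (z) mm, origin at the centre of its underside, drawer at its -x face. The lock, ringed in red, is in the middle of its top.
- keyhole (a point): Centre of the round steel lock face on the box, 116 mm above the counter, z up; turns with the lock. Slot 12 (x) by 27 (y) mm, open 40 mm down; its first 14 mm are a funnel, 28 x 43 mm at the face. Fully home: the key's collar rests on the face, tip 36 mm below it, key y along slot y. Play: 2 mm sideways, about 10 degrees of twist before the lock starts to turn.
- keyhole_plug (a joint): Angle of the lock, rad: 0 locked (as at the start), grows clockwise seen from above, stop at 1.4. Stays where it is left; turning it takes about 0.05 N m. The bolt lets go at about 0.8.
- lock_drawer (a joint): How far the drawer has sprung out, m: 0 shut, 0.045 fully out. A light spring pushes it out by itself as soon as the bolt lets go.
- drawer_front (a point): Middle of the drawer's front face, 39 mm above the counter; a 25 mm knob stands 17 mm in front of it. It moves along the box's -x.
There are look-alikes about, which are no part of the job. Leave any turquoise look-alike of the red_key alone.

How it is judged:
By the outcome, as a careful person would: the job done as asked, in the order asked, and still so for the second after the job is handed in, with the robot touching nothing.
It also fails if it takes over 48 s, if anything falls off the work surface, if the arm or the gripper's body presses on something with over 40 N, if the wrist force passes 120 N, or if a joint passes its speed limit or range.

## Working session

There is one attempt and no reset: what is moved stays moved. The work goes in short steps, Python scripts to look and compute and a tool call to move; the robot and the scene stay as the last step left them, time stands still between calls to the robot, and variables do not carry over. Pictures are saved under pics/ and viewed, and the job is handed in when it is done.

Besides the shell and the picture viewer there is one more tool, called after ">>>" as a command line: name --argument value ..., lists and objects as JSON in quotes. play_rows: Moves the arm, as the interface text tells. Its arguments: {"type":"object","properties":{"deltas":{"type":"array","items":{"type":"object","properties":{"gripper":{"type":"number"},"travel":{"type":"array","items":{"type":"number"}},"twist":{"type":"number"}}}},"newtons":{"type":"number"}},"required":["deltas"]}

```bash
mkdir -p pics; python3 - <<'E'
from workcell import manip
import cv2,numpy as np
s=manip.sense();print({k:np.round(v,4).tolist() for k,v in s.items()})
for n in ["scene","top"]:
    c=manip.calibration(n);im,d=manip.get_image(n)
    cv2.imwrite(f"pics/{n}0.png",im[:,:,::-1]);np.savez(f"{n}0.npz",im=im,d=d,K=c["camera_matrix"],R=c["R"],t=c["t"])
    print(n,c)
E
```

```text
{'time_s': 0.0, 'joints': [-1.2235, 0.418, -0.0103, 1.6142, 0.0047, 1.1107, -0.053], 'dq': [-0.0008, 0.0023, -0.0022, 0.0012, 0.0007, -0.0005, -0.0004], 'joint_torque': [0.0002, -85.1255, 0.6391, -42.5997, -0.0488, 0.0186, 0.0002], 'tcp_pos': [236.8858, 578.2301, 404.0394], 'ee_rot': [-0.3943, 0.5875, 0.3937, 0.5868], 'wrist_force': [-0.0759, -0.336, -0.2127], 'torque': [-0.0363, 0.0133, 0.0013], 'opening': 94.3663}
scene {'camera_matrix': array([[467.78452963,   0.        , 279.4199034 ],
       [  0.        , 467.78452963, 211.67663271],
       [  0.        ,   0.        ,   1.        ]]), 'R': array([[ 0.76748598, -0.64084501,  0.01682078],
       [-0.46057429, -0.5694623 , -0.68087004],
       [ 0.44591097,  0.514811  , -0.73221107]]), 't': array([-401.99459082,  238.447171  ,  877.12750921])}
top {'camera_matrix': array([[412.39719225,   0.        , 283.01511532],
       [  0.        , 412.39719225, 210.63767074],
       [  0.        ,   0.        ,   1.        ]]), 'R': array([[ 0.00710913, -0.99982396, -0.01736415],
       [-0.98061664, -0.00357026, -0.19590368],
       [ 0.1958072 ,  0.01842028, -0.98046939]]), 't': array([-62.38208853, 490.32471961, 891.06492942])}
```

View pics/scene0.png

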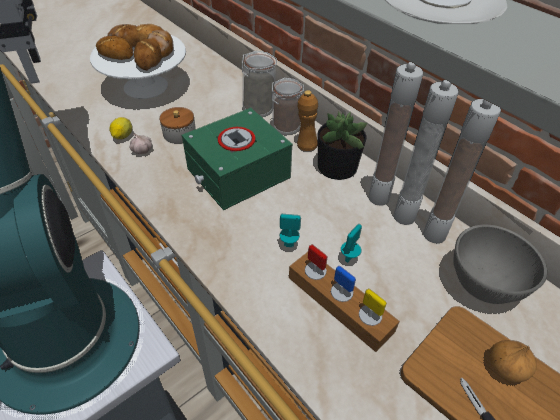

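View pics/top0.png

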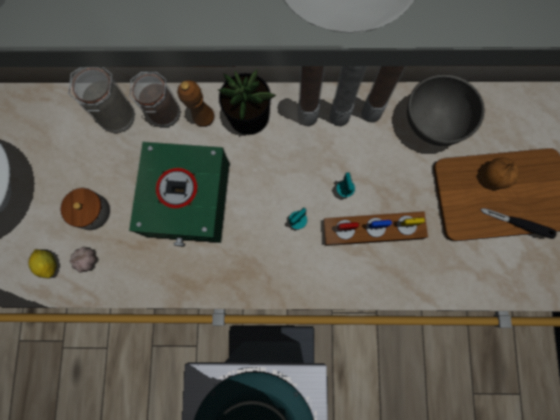

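The red key stands in the wooden block: scene (317,258), top (346,227). The two turquoise look-alikes stand free at scene (290,228) and (351,243). Only the key at (317,258) is red-handled, in the block and beside blue and yellow. The lock is at scene (238,138), top (177,187). Next I'll measure these and enlarge the crops.

```bash
cat > h.py <<'E'
import numpy as np,cv2
def load(n):
    z=np.load(n+".npz");return z
def cloud(z):
    im,d,K,R,t=[z[k] for k in("im","d","K","R","t")]
    v,u=np.mgrid[0:d.shape[0],0:d.shape[1]]
    P=np.stack([(u-K[0,2])/K[0,0]*d,(v-K[1,2])/K[1,1]*d,d],-1)
    X=(P-t)@R
    X[d<=0]=np.nan
    return X
def hsv(im): return cv2.cvtColor(im,cv2.COLOR_RGB2HSV).astype(int)
def mask(im,lo,hi,s=120,v=50):
    h=hsv(im);H=h[...,0];m=(H>=lo)&(H<=hi) if lo<=hi else ((H>=lo)|(H<=hi))
    return m&(h[...,1]>s)&(h[...,2]>v)
def rect(xy):
    (c,s,a)=cv2.minAreaRect(xy.astype(np.float32));return np.round(c,1),np.round(s,1),round(a,1)
E
python3 - <<'E'
from h import *
for n in["scene0","top0"]:
    z=load(n);X=cloud(z);im=z["im"]
    for nm,lo,hi in[("red",174,6),("blue",105,125),("yel",22,32),("green",55,80),("turq",84,98),]:
        m=mask(im,lo,hi)
        k,l,st,ce=cv2.connectedComponentsWithStats(m.astype(np.uint8))
        for i in range(1,k):
            if st[i,4]<30: continue
            p=X[l==i];p=p[~np.isnan(p[:,0])]
            if len(p)<20: continue
            print(n,nm,np.round(ce[i]),st[i,4],"med",np.round(np.median(p,0)),"lo",np.round(np.percentile(p,3,axis=0)),"hi",np.round(np.percentile(p,97,axis=0)))
    # block wood etc
    if n=="top0":
        for (u,v) in[(177,187),(346,229),(330,232),(420,235),(170,215),(210,160),(190,210),(250,250)]: print((u,v),np.round(X[v,u],1))
z=load("scene0")["im"]
a=cv2.resize(z[220:350,270:410,::-1],None,fx=3,fy=3,interpolation=cv2.INTER_CUBIC);cv2.imwrite("pics/c1.png",a)
b=cv2.resize(z[105:205,170:300,::-1],None,fx=4,fy=4,interpolation=cv2.INTER_CUBIC);cv2.imwrite("pics/c2.png",b)
E
```

```text
scene0 red [236. 140.] 231 med [517. 154. 114.] lo [483. 124. 110.] hi [567. 208. 116.]
scene0 red [317. 257.] 295 med [ 443. -206.   96.] lo [ 441. -223.   71.] hi [ 451. -185.  109.]
scene0 blue [344. 279.] 324 med [ 448. -275.   96.] lo [ 446. -293.   72.] hi [ 456. -254.  109.]
scene0 yel [120. 128.] 375 med [362. 470.  41.] lo [337. 459.  17.] hi [390. 494.  55.]
scene0 yel [374. 302.] 375 med [ 454. -344.   96.] lo [ 451. -363.   72.] hi [ 461. -323.  109.]
scene0 green [262. 134.] 42 med [590. 144. 109.] lo [565. 131. 107.] hi [603. 158. 112.]
scene0 green [276. 135.] 44 med [610. 120. 110.] lo [599. 103. 108.] hi [618. 139. 112.]
scene0 green [270. 145.] 108 med [574. 101. 110.] lo [557.  74. 107.] hi [598. 124. 112.]
scene0 green [229. 159.] 302 med [466. 117. 110.] lo [432.  84. 108.] hi [517. 159. 112.]
scene0 turq [289. 229.] 551 med [466. -99.  67.] lo [ 453. -113.   10.] hi [484. -81. 102.]
scene0 turq [352. 244.] 437 med [ 539. -212.   43.] lo [ 524. -225.   13.] hi [ 562. -193.  103.]
top0 red [177. 188.] 386 med [524. 165. 114.] lo [486. 127. 109.] hi [569. 212. 117.
[... 310 characters left out ...]
85 med [368. 480.  47.] lo [341. 463.  32.] hi [396. 506.  56.]
top0 green [184. 191.] 4409 med [510. 144. 110.] lo [432.  84. 107.] hi [618. 246. 113.]
top0 turq [346. 186.] 166 med [ 541. -201.   95.] lo [ 527. -213.   -0.] hi [ 562. -185.  103.]
top0 turq [298. 219.] 249 med [467. -94.  42.] lo [ 454. -110.   37.] hi [487. -77. 103.]
top0 turq [276. 391.] 811 med [105. -45.  11.] lo [  45. -115.    7.] hi [128.  26.  16.]
(177, 187) [534.3 173.6  91.4]
(346, 229) [ 443.6 -197.    83.2]
(330, 232) [ 442.7 -166.2   43.7]
(420, 235) [ 437.7 -370.    37.4]
(170, 215) [467.7 179.3 111.4]
(210, 160) [591.   99.7 108.4]
(190, 210) [479.2 137.9 108.6]
(250, 250) [ 4.055e+02  1.830e+01 -4.000e-01]
```

View pics/c1.png

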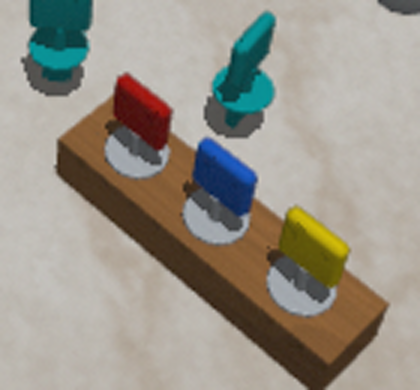

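View pics/c2.png

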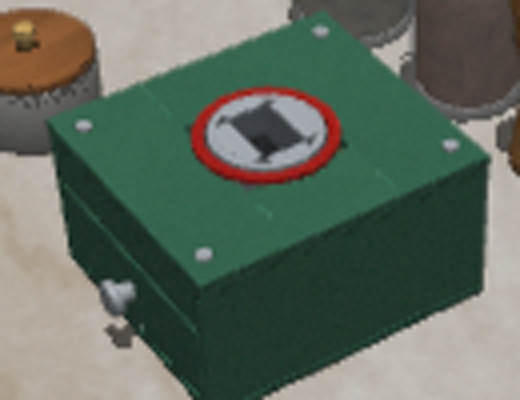

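```bash
python3 - <<'E'
from h import *
from scipy.spatial.transform import Rotation as Ro
q=[-0.3943, 0.5875, 0.3937, 0.5868];M=Ro.from_quat(q).as_matrix();print(np.round(M,3))
for n in["scene0","top0"]:
    z=load(n);X=cloud(z);im=z["im"]
    # box top: z 106..114 green-ish
    reg=(abs(X[...,2]-110)<4)&(X[...,0]>400)&(X[...,0]<650)&(X[...,1]>50)&(X[...,1]<290)
    k,l,st,ce=cv2.connectedComponentsWithStats(cv2.morphologyEx(reg.astype(np.uint8),cv2.MORPH_OPEN,np.ones((3,3))))
    i=1+np.argmax(st[1:,4]);print(n,"box",rect(X[l==i][:,:2]))
    m=mask(im,174,6)&(X[...,1]>50)
    c,s,a=rect(X[m][:,:2]);print(n,"ring",c,s)
    e=cv2.minEnclosingCircle(X[m&(abs(X[...,2]-113)<5)][:,:2].astype(np.float32));print(e)
    reg=(abs(X[...,2]-42)<4)&(X[...,0]>380)&(X[...,0]<510)&(X[...,1]>-420)&(X[...,1]<-130)
    k,l,st,ce=cv2.connectedComponentsWithStats(reg.astype(np.uint8));i=1+np.argmax(st[1:,4]);print(n,"block",rect(X[l==i][:,:2]))
    for nm,lo,hi in[("red",174,6),("blue",105,125),("yel",22,32)]:
        m=mask(im,lo,hi)&(X[...,1]<-100)&(X[...,2]>104);print(nm,rect(X[m][:,:2]),X[m][:,2].max(),m.sum())
    z=X[...,2];print("max z over area", np.nanmax(np.where((X[...,0]<600)&(X[...,0]>300)&(abs(X[...,1])<350),z,np.nan)))
    if n=="top0":
        g=(X[...,2]>130);print("tall x min",np.nanpercentile(X[g&(X[...,0]>250)][:,0],1))
E
```

```text
[[-0.    -0.925  0.379]
 [-0.001  0.379  0.925]
 [-1.    -0.    -0.001]]
scene0 box (array([526.8, 167.2]), array([184.5, 202.4]), 86.1)
scene0 ring [679.9 464.7] [822.4 387.3]
((682.96923828125, 496.76904296875), 411.4197692871094)
scene0 block (array([ 453.1, -271.7]), array([ 62.8, 231.6]), 4.3)
red (array([ 676.1, -266.5]), array([135.7, 490.3]), 62.2) 284.78421222580647 107
blue (array([ 451.8, -273.2]), array([10.4, 41.4]), 4.9) 110.00676509907228 107
yel (array([ 457.1, -342.5]), array([11.1, 41. ]), 4.2) 110.14023923744628 124
max z over area 119.77512813985122
top0 box (array([528.5, 168.8]), array([181.4, 201.1]), 85.9)
top0 ring [533.1 181.6] [116.1  92.8]
((527.295166015625, 170.12692260742188), 45.6815185546875)
top0 block (array([ 455. , -270.5]), array([ 60.7, 230.8]), 4.3)
red (array([ 448.7, -199.4]), array([10.9, 40. ]), 10.6) 109.98373601562676 82
blue (array([ 454.2, -268.8]), array([10.5, 40.4]), 1.2) 110.41838063013833 81
yel (array([ 459.3, -338.9]), array([10.7, 40.1]), 2.7) 109.65058809627554 81
max z over area 121.54669390652529
tall x min 619.4407734590204
```

```bash
cat > go.py <<'E'
import sys,numpy as np
from workcell import manip
from scipy.spatial.transform import Rotation as Ro
def st():
    s=manip.sense();M=Ro.from_quat(s["ee_rot"]).as_matrix();return s,M,np.degrees(np.arctan2(M[1,2],M[0,2]))
def to(x,y,z,yaw):
    s,M,yw=st();d=M.T@(np.array([x,y,z])-s["tcp_pos"])/10
    print("travel cm",np.round(d,2),"len",round(np.linalg.norm(d)*10,1),"twist",round((yw-yaw+180)%360-180,2))
if __name__=="__main__":
    s,M,yw=st();print("t",round(s["time_s"],2),"tcp",np.round(s["tcp_pos"],1),"yaw",round(yw,2),"xaxis",np.round(M[:,0],3),"F",np.round(s["wrist_force"],1),"T",np.round(s["torque"],2),"open",round(s["opening"],1),"q",np.round(s["joints"],2))
    if len(sys.argv)>1: to(*map(float,sys.argv[1:5]))
E
python3 go.py 460 165 404 -4;python3 -c "
from workcell import manip
import numpy as np
c=manip.calibration('wrist');print(-c['R'].T@c['t'],c['R'],c['camera_matrix'])"
```

```text
t 0.1 tcp [236.9 578.2 404.1] yaw 67.72 xaxis [-0.    -0.001 -1.   ] F [ 0.  -0.2  0.1] T [ 0.04  0.02 -0.01] open 94.4 q [-1.22  0.42 -0.01  1.61  0.    1.11 -0.05]
travel cm [  0.05 -36.31 -29.78] len 469.6 twist 71.72
[172.75355119 603.98381127 384.60452681] [[ 0.37860894  0.92555582 -0.00130058]
 [ 0.89876385 -0.36731301  0.23938398]
 [ 0.22108551 -0.09180183 -0.97092411]] [[298.16349854   0.         283.06582063]
 [  0.         298.16349854 209.32279879]
 [  0.           0.           1.        ]]
```

>>> play_rows --deltas '[{"gripper": 0,"travel": [0,-4.6,-3.4],"twist": 8.5},{"gripper": 0,"travel": [0,-8.6,-6.4],"twist": 17},{"gripper": 0,"travel": [0,-12.5,-9.4],"twist": 25.5},{"gripper": 0,"travel": [0,-16.4,-12.4],"twist": 34},{"gripper": 0,"travel": [0,-20.3,-15.4],"twist": 42.5}]'

```text
time_s: 0.6
tcp_pos: [364.6, 361.1, 404.5]
ee_rot: [-0.152, 0.691, 0.152, 0.69]
wrist_force: [2.8, 0.5, -1.4]
opening: 93.9
```

```bash
python3 go.py 527 168 404 -4
```

```text
t 0.6 tcp [364.6 361.1 404.5] yaw 24.87 xaxis [-0. -0. -1.] F [ 2.8  0.5 -1.4] T [ 0.02 -0.01 -0.  ] open 93.9 q [-1.03  0.22  0.21  1.9  -0.05  1.03 -0.36]
travel cm [  0.05 -24.35   6.62] len 252.3 twist 28.87
```

>>> play_rows --deltas '[{"gripper": 0,"travel": [0,-4.8,1.3],"twist": 7},{"gripper": 0,"travel": [0,-9.6,2.6],"twist": 14},{"gripper": 0,"travel": [0,-14.4,3.9],"twist": 21},{"gripper": 0,"travel": [0,-19.2,5.2],"twist": 28.8},{"gripper": 0,"travel": [0,-24.0,6.5],"twist": 28.8}]'

```text
time_s: 1.1
tcp_pos: [525.9, 172.0, 404.7]
ee_rot: [0.024, 0.707, -0.024, 0.707]
wrist_force: [0.0, 1.4, -0.7]
opening: 94.0
```

>>> play_rows --deltas '[{"gripper": 0,"travel": [0,0,0],"twist": 0},{"gripper": 0,"travel": [0,0,0],"twist": 0},{"gripper": 0,"travel": [0,0,0],"twist": 0}]'

```text
time_s: 1.4
tcp_pos: [524.5, 174.6, 404.4]
ee_rot: [0.022, 0.707, -0.022, 0.707]
wrist_force: [-0.0, -0.4, 0.4]
opening: 93.9
```

```bash
cat > wr.py <<'E'
import sys
from h import *
from workcell import manip
def shot(n,cam="wrist"):
    c=manip.calibration(cam);im,d=manip.get_image(cam)
    cv2.imwrite(f"pics/{n}.png",im[:,:,::-1]);np.savez(f"{n}.npz",im=im,d=d,K=c["camera_matrix"],R=c["R"],t=c["t"])
if __name__=="__main__": shot(*sys.argv[1:])
E
python3 go.py 448.8 -201 404 4.3; python3 wr.py w1
python3 - <<'E'
from h import *
z=load("w1");X=cloud(z);im=z["im"]
reg=(abs(X[...,2]-110)<4)&(abs(X[...,0]-527)<130)&(abs(X[...,1]-168)<130)
k,l,st,ce=cv2.connectedComponentsWithStats(cv2.morphologyEx(reg.astype(np.uint8),cv2.MORPH_OPEN,np.ones((3,3))))
i=1+np.argmax(st[1:,4]);print("box",rect(X[l==i][:,:2]))
m=mask(im,174,6)&(abs(X[...,2]-113)<5)
print("ring",m.sum(),cv2.fitEllipse(cv2.convexHull(X[m][:,:2].astype(np.float32))),np.median(X[m][:,2]))
E
```

```text
t 1.4 tcp [524.5 174.6 404.4] yaw -3.49 xaxis [-0.001  0.    -1.   ] F [-0.  -0.4  0.4] T [-0.03  0.08 -0.05] open 93.9 q [-0.72  0.31  0.42  1.81 -0.14  1.06 -0.31]
travel cm [  0.04 -37.95  -5.27] len 383.1 twist -7.79
box (array([528.2, 169. ]), array([176.5, 200.8]), 86.2)
ring 2061 ((527.2733764648438, 167.31263732910156), (88.66867065429688, 89.16730499267578), 109.91651153564453) 114.89267614345381
```

View pics/w1.png

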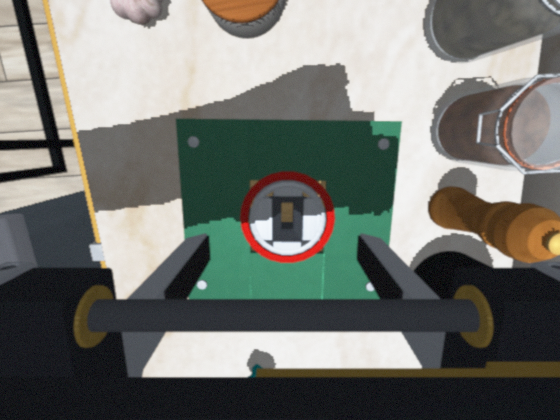

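The wrist view shows the lock ring around (287,218), with its slot along the image vertical. That puts the lock at (527.3,167.3), z 115 mm, yaw about -4°, which agrees with the top and scene cameras. Now I'll move to the red key.

>>> play_rows --deltas '[{"gripper": 0,"travel": [0,-4.7,-0.6],"twist": -2},{"gripper": 0,"travel": [0,-9.4,-1.3],"twist": -4},{"gripper": 0,"travel": [0,-14.1,-2],"twist": -6},{"gripper": 0,"travel": [0,-18.8,-2.6],"twist": -7.8},{"gripper": 0,"travel": [0,-23.5,-3.3],"twist": -7.8}]'

```text
time_s: 1.95
tcp_pos: [476.6, -59.4, 404.9]
ee_rot: [-0.027, 0.706, 0.028, 0.707]
wrist_force: [0.9, -0.5, -0.7]
opening: 94.0
```

```bash
python3 go.py 448.8 -201 404 4.3
```

```text
t 1.95 tcp [476.6 -59.4 404.9] yaw 4.44 xaxis [ 0.001  0.001 -1.   ] F [ 0.9 -0.5 -0.7] T [-0.08 -0.04  0.01] open 94.0 q [-0.43  0.17  0.54  1.98 -0.1   1.02  0.24]
travel cm [  0.08 -13.91  -3.87] len 144.3 twist 0.14
```

>>> play_rows --deltas '[{"gripper": 0,"travel": [0,-4.6,-1.2],"twist": 0},{"gripper": 0,"travel": [0,-9.2,-2.5],"twist": 0},{"gripper": 0,"travel": [0,-13.5,-3.7],"twist": 0},{"gripper": 0,"travel": [0,-13.5,-3.7],"twist": 0},{"gripper": 0,"travel": [0,-13.5,-3.7],"twist": 0}]'

```text
time_s: 2.45
tcp_pos: [450.4, -195.9, 404.7]
ee_rot: [-0.026, 0.707, 0.026, 0.707]
wrist_force: [0.0, 1.6, 0.4]
opening: 94.0
```

```bash
python3 go.py 448.8 -201 404 4.3;  python3 wr.py w2
python3 - <<'E'
from h import *
z=load("w2");X=cloud(z);im=z["im"]
for nm,lo,hi in[("red",174,6),("blue",105,125),("yel",22,32)]:
    m=mask(im,lo,hi)&(X[...,1]<-100)&(X[...,1]>-420)&(abs(X[...,2]-108)<4);print(nm,rect(X[m][:,:2]) if m.sum()>5 else 0,m.sum(),np.median(X[m][:,2]))
reg=(abs(X[...,2]-42)<4)&(X[...,0]>380)&(X[...,0]<510)&(X[...,1]>-420)&(X[...,1]<-130)
k,l,st,ce=cv2.connectedComponentsWithStats(reg.astype(np.uint8));i=1+np.argmax(st[1:,4]);print("block",rect(X[l==i][:,:2]))
E
```

```text
t 2.45 tcp [ 450.4 -195.9  404.7] yaw 4.21 xaxis [ 0.  0. -1.] F [0.  1.6 0.4] T [-0.06  0.01  0.05] open 94.0 q [-0.22  0.2   0.64  1.96 -0.14  1.03  0.56]
travel cm [ 0.07 -0.49 -0.2 ] len 5.4 twist -0.09
red (array([ 448.7, -201.3]), array([ 9.8, 42.1]), 3.9) 432 107.76557080612167
blue (array([ 453.8, -270.5]), array([11.2, 41.1]), 2.7) 391 107.64839703585378
yel (array([ 460.3, -345.5]), array([11. , 32.7]), 3.9) 248 107.813088886814
block (array([ 452.3, -243.1]), array([ 60.2, 172. ]), 4.3)
```

View pics/w2.png

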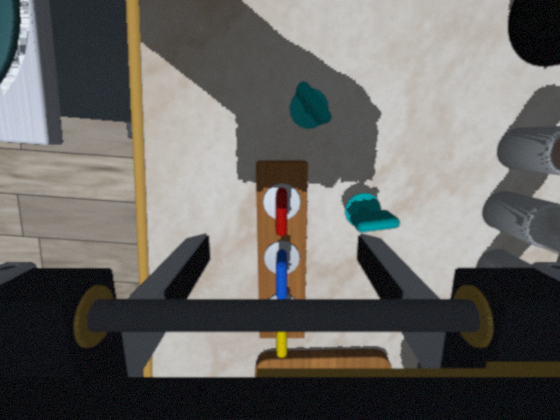

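The wrist view shows the red handle at (282,210) in the block, with blue at (282,270) and yellow at (282,340). The turquoise look-alikes are off the block at (310,105) and (370,213). The red key measures (448.7,-201.3), z 108 mm, yaw about 4°, as expected. I'll half-close the fingers and descend.

>>> play_rows --deltas '[{"gripper": 0.45,"travel": [0,-0.5,-0.2],"twist": 0},{"gripper": 0.45,"travel": [1.5,-0.5,-0.2],"twist": 0},{"gripper": 0.45,"travel": [4.5,-0.5,-0.2],"twist": 0},{"gripper": 0.45,"travel": [7,-0.5,-0.2],"twist": 0},{"gripper": 0.45,"travel": [7,-0.5,-0.2],"twist": 0}]' --newtons 30

```text
time_s: 3.0
tcp_pos: [448.5, -200.1, 332.4]
ee_rot: [-0.026, 0.708, 0.027, 0.705]
wrist_force: [-0.5, -0.1, 1.2]
opening: 57.2
```

```bash
python3 go.py 448.7 -201.3 270 4.2
```

```text
t 3.0 tcp [ 448.5 -200.1  332.4] yaw 4.33 xaxis [-0.004  0.001 -1.   ] F [-0.5 -0.1  1.2] T [-0.04  0.05  0.05] open 57.2 q [-0.16  0.31  0.61  2.03 -0.23  0.88  0.65]
travel cm [ 6.24 -0.13  0.04] len 62.4 twist 0.13
```

>>> play_rows --deltas '[{"gripper": 0.45,"travel": [3,-0.1,0],"twist": 0},{"gripper": 0.45,"travel": [5,-0.1,0],"twist": 0},{"gripper": 0.45,"travel": [6.4,-0.1,0],"twist": 0},{"gripper": 0.45,"travel": [6.4,-0.1,0],"twist": 0},{"gripper": 0.45,"travel": [6.4,-0.1,0],"twist": 0}]'

```text
time_s: 3.5
tcp_pos: [449.3, -202.4, 271.6]
ee_rot: [-0.026, 0.706, 0.026, 0.707]
wrist_force: [0.0, -0.8, -0.4]
opening: 51.3
```

```bash
python3 go.py 448.7 -201.3 270 4.2; python3 wr.py w3; python3 wr.py s3 scene
```

```text
t 3.5 tcp [ 449.3 -202.4  271.6] yaw 4.24 xaxis [ 0.001 -0.    -1.   ] F [ 0.  -0.8 -0.4] T [-0.08  0.07 -0.01] open 51.3 q [-0.11  0.42  0.56  2.06 -0.32  0.74  0.73]
travel cm [ 0.16  0.11 -0.05] len 2.0 twist 0.04
```

View pics/w3.png

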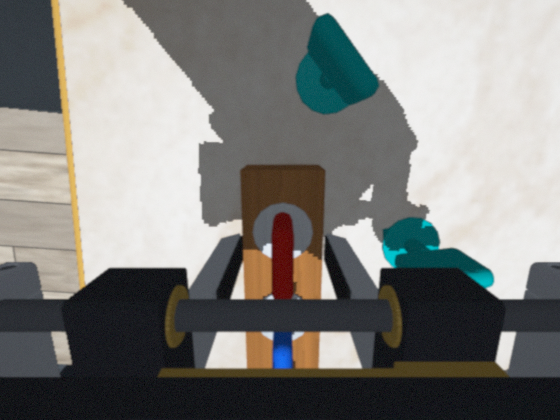

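View pics/s3.png

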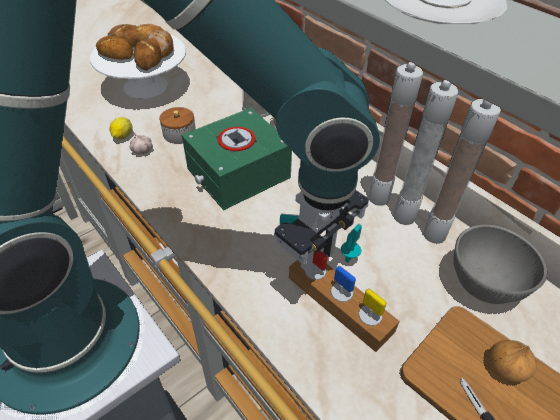

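The red handle sits centred between the fingers (wrist picture, 283,255) with everything clear, so I'll close.

>>> play_rows --deltas '[{"gripper": 1,"travel": [0,0,0],"twist": 0},{"gripper": 1,"travel": [0,0,0],"twist": 0},{"gripper": 1,"travel": [0,0,0],"twist": 0},{"gripper": 1,"travel": [0,0,0],"twist": 0},{"gripper": 1,"travel": [0,0,0],"twist": 0}]' --newtons 35

```text
time_s: 4.1
tcp_pos: [448.9, -202.3, 270.7]
ee_rot: [-0.026, 0.707, 0.026, 0.707]
wrist_force: [-0.4, -0.5, -0.0]
opening: 15.0
```

```bash
python3 go.py
```

```text
t 4.1 tcp [ 448.9 -202.3  270.7] yaw 4.22 xaxis [ 0. -0. -1.] F [-0.4 -0.5 -0. ] T [-0.07  0.05 -0.02] open 15.0 q [-0.11  0.42  0.56  2.07 -0.33  0.74  0.73]
```

>>> play_rows --deltas '[{"gripper": 1,"travel": [0,0,0],"twist": 0},{"gripper": 1,"travel": [0,0,0],"twist": 0},{"gripper": 1,"travel": [0,0,0],"twist": 0}]'

```text
time_s: 4.4
tcp_pos: [449.0, -202.4, 270.7]
ee_rot: [-0.026, 0.707, 0.026, 0.707]
wrist_force: [0.0, -1.0, 1.8]
opening: 11.5
```

```bash
python3 go.py
```

```text
t 4.4 tcp [ 449.  -202.4  270.7] yaw 4.22 xaxis [-0. -0. -1.] F [ 0.  -1.   1.8] T [0.04 0.13 0.03] open 11.5 q [-0.11  0.42  0.56  2.07 -0.33  0.74  0.73]
```

>>> play_rows --deltas '[{"gripper": 1,"travel": [-1,0,0],"twist": 0},{"gripper": 1,"travel": [-3,0,0],"twist": 0},{"gripper": 1,"travel": [-5.5,0,0],"twist": 0},{"gripper": 1,"travel": [-8.5,0,0],"twist": 0},{"gripper": 1,"travel": [-12,0,0],"twist": 0}]'

```text
time_s: 4.9
tcp_pos: [448.5, -202.3, 392.0]
ee_rot: [-0.026, 0.707, 0.026, 0.706]
wrist_force: [0.9, -0.0, -0.5]
opening: 11.6
```

```bash
python3 go.py 449 -202 405 4.2
```

```text
t 4.9 tcp [ 448.5 -202.3  392. ] yaw 4.2 xaxis [-0.001 -0.    -1.   ] F [ 0.9 -0.  -0.5] T [-0.03  0.05  0.03] open 11.6 q [-0.21  0.22  0.65  1.97 -0.16  1.    0.59]
travel cm [-1.3   0.03  0.05] len 13.0 twist -0.0
```

>>> play_rows --deltas '[{"gripper": 1,"travel": [-2,0,0],"twist": 0},{"gripper": 1,"travel": [-2,0,0],"twist": 0},{"gripper": 1,"travel": [-2,0,0],"twist": 0}]'

```text
time_s: 5.2
tcp_pos: [448.7, -202.2, 410.7]
ee_rot: [-0.026, 0.706, 0.026, 0.707]
wrist_force: [-0.0, 0.6, -1.1]
opening: 12.2
```

```bash
python3 go.py 527.4 167.5 412 -4; python3 wr.py w4; python3 wr.py s4 scene;python3 - <<'E'
from h import *
z=load("s4");X=cloud(z);im=z["im"]
for lo in range(0,1):
    m=mask(im,174,6)&(X[...,1]<-100)&(X[...,2]>100)&(X[...,0]<520);p=X[m];print(m.sum(),np.percentile(p,[3,50,97],axis=0).round(1))
E
```

```text
t 5.2 tcp [ 448.7 -202.2  410.7] yaw 4.23 xaxis [ 0.  0. -1.] F [-0.   0.6 -1.1] T [-0.06  0.09 -0.02] open 12.2 q [-0.22  0.2   0.66  1.95 -0.14  1.04  0.58]
travel cm [-0.12 36.29 10.57] len 378.0 twist 8.23
152 [[ 441.9 -223.8  212. ]
 [ 444.2 -218.5  234.7]
 [ 450.4 -209.5  247.8]]
```

View pics/w4.png

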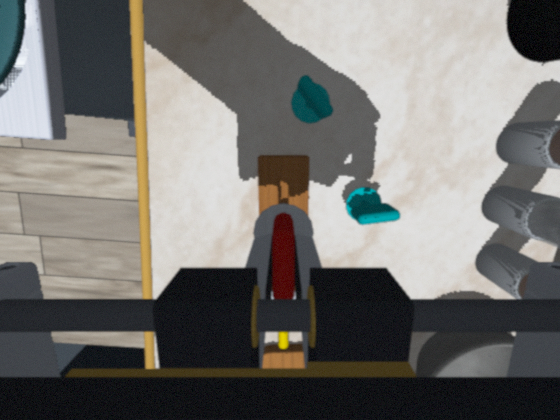

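View pics/s4.png

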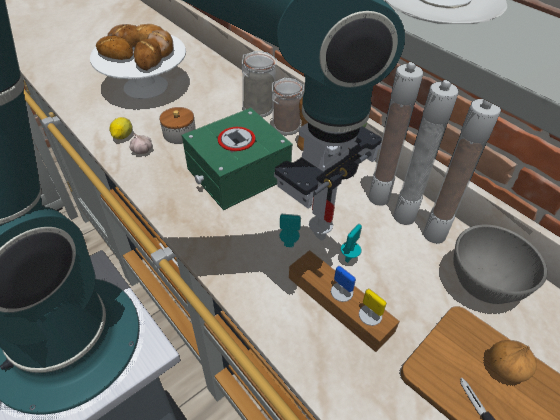

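The key is lifted: scene shows it hanging in the gripper at (329,215), and the blue and yellow keys are still in the block. I'll carry it to the lock.

>>> play_rows --deltas '[{"gripper": 1,"travel": [0,3,0.9],"twist": 1},{"gripper": 1,"travel": [0,7,2.1],"twist": 2},{"gripper": 1,"travel": [0,11,3.3],"twist": 4},{"gripper": 1,"travel": [0,15,4.4],"twist": 6},{"gripper": 1,"travel": [0,19,5.6],"twist": 8.2}]'

```text
time_s: 5.8
tcp_pos: [490.6, -7.1, 409.8]
ee_rot: [0.025, 0.707, -0.025, 0.706]
wrist_force: [0.3, 0.5, -0.8]
opening: 11.5
```

```bash
python3 go.py 527.4 166.8 410 -4
```

```text
t 5.8 tcp [490.6  -7.1 409.8] yaw -4.07 xaxis [-0.002 -0.    -1.   ] F [ 0.3  0.5 -0.8] T [-0.1   0.   -0.01] open 11.5 q [-0.53  0.19  0.54  1.95 -0.11  1.04 -0.01]
travel cm [-0.03 17.61  2.44] len 177.8 twist -0.07
```

>>> play_rows --deltas '[{"gripper": 1,"travel": [0,4,0.5],"twist": 0},{"gripper": 1,"travel": [0,8.5,1.2],"twist": 0},{"gripper": 1,"travel": [0,13,1.8],"twist": 0},{"gripper": 1,"travel": [0,16,2.2],"twist": 0},{"gripper": 1,"travel": [0,17.2,2.4],"twist": 0}]'

```text
time_s: 6.3
tcp_pos: [526.5, 164.4, 409.1]
ee_rot: [0.023, 0.707, -0.024, 0.706]
wrist_force: [0.1, -1.4, -1.0]
opening: 11.7
```

>>> play_rows --deltas '[{"gripper": 1,"travel": [0,0,0],"twist": 0},{"gripper": 1,"travel": [0,0,0],"twist": 0},{"gripper": 1,"travel": [0,0,0],"twist": 0}]'

```text
time_s: 6.6
tcp_pos: [526.7, 159.5, 410.6]
ee_rot: [0.025, 0.707, -0.025, 0.707]
wrist_force: [0.5, -0.6, -1.7]
opening: 11.8
```

```bash
python3 go.py 527.4 166.8 396 -4; python3 wr.py w5; python3 wr.py s5 scene;python3 wr.py t5 top
python3 - <<'E'
import cv2
a=cv2.imread("pics/s5.png")[60:210,160:310];b=cv2.imread("pics/t5.png")[130:250,120:240]
f=lambda i:cv2.resize(i,(390,390),interpolation=cv2.INTER_CUBIC)
cv2.imwrite("pics/x5.png",cv2.hconcat([f(a),f(b)]))
E
```

```text
t 6.6 tcp [526.7 159.5 410.6] yaw -4.1 xaxis [-0.    -0.001 -1.   ] F [ 0.5 -0.6 -1.7] T [-0.06  0.09 -0.02] open 11.8 q [-0.71  0.3   0.44  1.81 -0.14  1.07 -0.29]
travel cm [1.46 0.73 0.02] len 16.3 twist -0.1
```

View pics/w5.png

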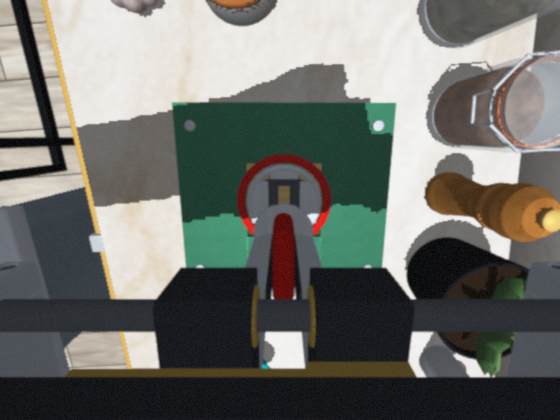

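View pics/x5.png

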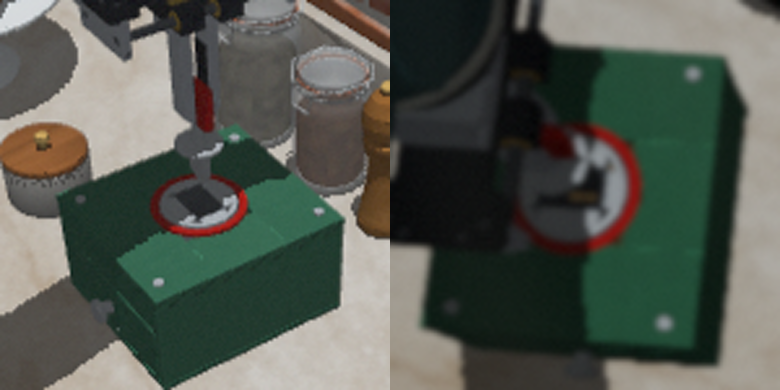

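>>> play_rows --deltas '[{"gripper": 1,"travel": [0.3,0.7,0],"twist": 0},{"gripper": 1,"travel": [1,0.7,0],"twist": 0},{"gripper": 1,"travel": [2,0.7,0],"twist": 0},{"gripper": 1,"travel": [2,0.7,0],"twist": 0},{"gripper": 1,"travel": [2,0.7,0],"twist": 0}]'

```text
time_s: 7.25
tcp_pos: [527.1, 168.1, 390.2]
ee_rot: [0.024, 0.707, -0.025, 0.706]
wrist_force: [0.7, -0.3, -0.9]
opening: 11.8
```

```bash
python3 go.py 527.4 166.8 344.7 -4; python3 wr.py w6; python3 wr.py s6 scene
python3 - <<'E'
import cv2
from h import *
a=cv2.imread("pics/s6.png")[60:210,160:310];b=cv2.imread("pics/w6.png")[120:320,180:380]
f=lambda i:cv2.resize(i,(390,390),interpolation=cv2.INTER_CUBIC)
cv2.imwrite("pics/x6.png",cv2.hconcat([f(a),f(b)]))
z=load("w6");X=cloud(z);im=z["im"]
m=mask(im,174,6)&(abs(X[...,2]-113)<5);p=X[m][:,:2]
from scipy.optimize import least_squares
h=cv2.convexHull(p.astype(np.float32))[:,0]
r=least_squares(lambda q:np.hypot(h[:,0]-q[0],h[:,1]-q[1])-q[2],[527,167,44],loss="soft_l1");print(m.sum(),r.x)
E
```

```text
t 7.25 tcp [527.1 168.1 390.2] yaw -3.99 xaxis [-0.001 -0.001 -1.   ] F [ 0.7 -0.3 -0.9] T [-0.09  0.08  0.01] open 11.8 q [-0.72  0.32  0.43  1.82 -0.16  1.03 -0.29]
travel cm [ 4.55 -0.12  0.04] len 45.6 twist 0.01
1800 [527.23377327 167.19063126  44.50726782]
```

View pics/x6.png

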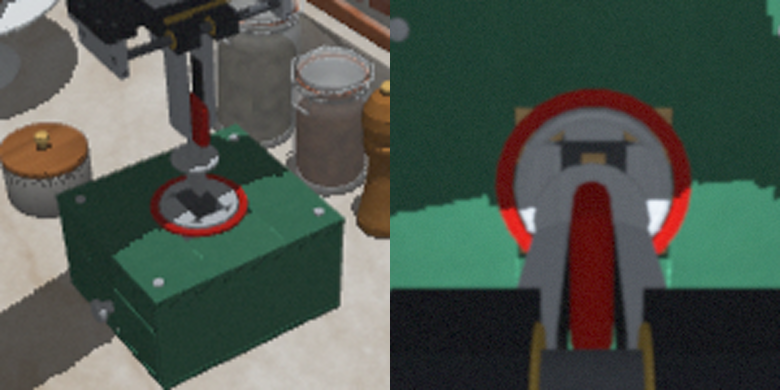

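The key tip hovers over the slot and lines up in both views. Now I'll insert it gently.

>>> play_rows --deltas '[{"gripper": 1,"travel": [0.5,-0.1,0],"twist": 0},{"gripper": 1,"travel": [1,-0.1,0],"twist": 0},{"gripper": 1,"travel": [1.4,-0.1,0],"twist": 0},{"gripper": 1,"travel": [1.8,-0.1,0],"twist": 0},{"gripper": 1,"travel": [2.0,-0.1,0],"twist": 0}]'

```text
time_s: 7.85
tcp_pos: [527.0, 167.2, 370.1]
ee_rot: [0.024, 0.707, -0.025, 0.707]
wrist_force: [-0.3, -0.2, -1.6]
opening: 11.9
```

```bash
python3 go.py 527.3 166.5 344.7 -4
```

```text
t 7.85 tcp [527.  167.2 370.1] yaw -3.98 xaxis [-0. -0. -1.] F [-0.3 -0.2 -1.6] T [-0.14  0.12  0.01] open 11.9 q [-0.71  0.35  0.43  1.84 -0.17  0.99 -0.28]
travel cm [ 2.54 -0.06  0.03] len 25.4 twist 0.02
```

>>> play_rows --deltas '[{"gripper": 1,"travel": [0.4,-0.05,0],"twist": 0},{"gripper": 1,"travel": [0.8,-0.05,0],"twist": 0},{"gripper": 1,"travel": [1.1,-0.05,0],"twist": 0},{"gripper": 1,"travel": [1.4,-0.05,0],"twist": 0},{"gripper": 1,"travel": [1.5,-0.05,0],"twist": 0}]'

```text
time_s: 8.35
tcp_pos: [527.0, 166.7, 355.3]
ee_rot: [0.024, 0.707, -0.025, 0.707]
wrist_force: [-0.2, 0.1, -1.2]
opening: 11.9
```

```bash
python3 go.py 527.3 166.5 344.7 -4
```

```text
t 8.35 tcp [527.  166.7 355.3] yaw -3.97 xaxis [-0. -0. -1.] F [-0.2  0.1 -1.2] T [-0.    0.06 -0.01] open 11.9 q [-0.7   0.36  0.42  1.86 -0.18  0.96 -0.27]
travel cm [ 1.06 -0.02  0.03] len 10.6 twist 0.03
```

>>> play_rows --deltas '[{"gripper": 1,"travel": [0.3,0,0],"twist": 0},{"gripper": 1,"travel": [0.6,0,0],"twist": 0},{"gripper": 1,"travel": [0.85,0,0],"twist": 0},{"gripper": 1,"travel": [1.05,0,0],"twist": 0},{"gripper": 1,"travel": [1.05,0,0],"twist": 0}]'

```text
time_s: 8.85
tcp_pos: [527.0, 166.7, 344.9]
ee_rot: [0.024, 0.707, -0.025, 0.707]
wrist_force: [-0.3, -1.5, -1.0]
opening: 11.9
```

```bash
python3 go.py 527.3 166.5 344.7 -4
```

```text
t 8.85 tcp [527.  166.7 344.9] yaw -3.97 xaxis [-0. -0. -1.] F [-0.3 -1.5 -1. ] T [-0.12  0.07  0.02] open 11.9 q [-0.7   0.38  0.42  1.87 -0.19  0.94 -0.27]
travel cm [ 0.02 -0.01  0.03] len 0.4 twist 0.03
```

Nearly home. I'll press gently until the collar bears on the face.

>>> play_rows --deltas '[{"gripper": 1,"travel": [0.1,0,0],"twist": 0},{"gripper": 1,"travel": [0.1,0,0],"twist": 0},{"gripper": 1,"travel": [0.2,0,0],"twist": 0},{"gripper": 1,"travel": [0.2,0,0],"twist": 0}]'

```text
time_s: 9.25
tcp_pos: [527.2, 166.6, 344.2]
ee_rot: [0.025, 0.707, -0.024, 0.707]
wrist_force: [-7.3, -1.8, 18.0]
opening: 11.9
```

```bash
python3 go.py
```

```text
t 9.25 tcp [527.2 166.6 344.2] yaw -3.98 xaxis [ 0.     0.001 -1.   ] F [-7.3 -1.8 18. ] T [-0.59  2.01 -0.01] open 11.9 q [-0.7   0.38  0.42  1.87 -0.19  0.93 -0.26]
```

Contact gives 18 N up at z 344.2, exactly where home was computed. Checking visually before I turn.

```bash
python3 wr.py w7; python3 wr.py s7 scene
python3 - <<'E'
import cv2
a=cv2.imread("pics/s7.png")[60:210,160:310];b=cv2.imread("pics/w7.png")[120:320,180:380]
f=lambda i:cv2.resize(i,(390,390),interpolation=cv2.INTER_CUBIC)
cv2.imwrite("pics/x7.png",cv2.hconcat([f(a),f(b)]))
E
```

```text
(no output)
```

View pics/x7.png

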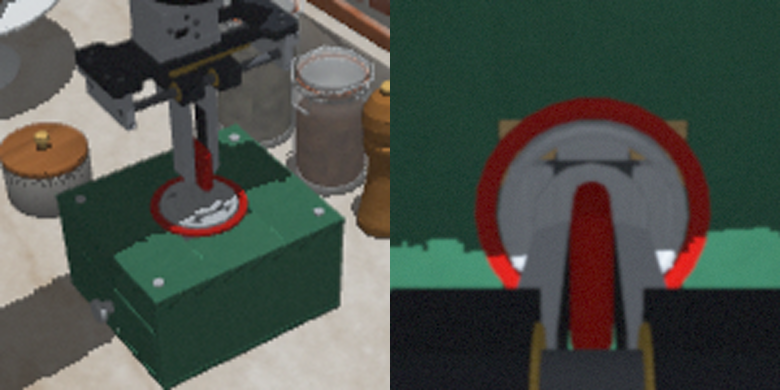

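The collar is flat on the lock face in both views. I'll ease the pressing force and then turn clockwise.

>>> play_rows --deltas '[{"gripper": 1,"travel": [-0.1,0,0],"twist": 0},{"gripper": 1,"travel": [-0.1,0,0],"twist": 5},{"gripper": 1,"travel": [-0.1,0,0],"twist": 10},{"gripper": 1,"travel": [-0.1,0,0],"twist": 15},{"gripper": 1,"travel": [-0.1,0,0],"twist": 20}]' --newtons 45

```text
time_s: 9.85
tcp_pos: [527.2, 166.7, 344.5]
ee_rot: [0.148, 0.691, -0.148, 0.692]
wrist_force: [-1.1, 0.4, 3.7]
opening: 11.8
```

```bash
python3 go.py
```

```text
t 9.85 tcp [527.2 166.7 344.5] yaw -24.18 xaxis [ 0.001  0.    -1.   ] F [-1.1  0.4  3.7] T [-0.15  0.31  0.07] open 11.8 q [-0.76  0.39  0.49  1.87 -0.22  0.94 -0.59]
```

>>> play_rows --deltas '[{"gripper": 1,"travel": [0,0,0],"twist": 5},{"gripper": 1,"travel": [0,0,0],"twist": 10},{"gripper": 1,"travel": [0,0,0],"twist": 15},{"gripper": 1,"travel": [0,0,0],"twist": 20},{"gripper": 1,"travel": [0,0,0],"twist": 25}]'

```text
time_s: 10.35
tcp_pos: [527.0, 166.9, 344.5]
ee_rot: [0.294, 0.643, -0.294, 0.643]
wrist_force: [-2.7, -0.1, 5.4]
opening: 11.7
```

```bash
python3 go.py
```

```text
t 10.35 tcp [527.  166.9 344.5] yaw -49.17 xaxis [ 0.  0. -1.] F [-2.7 -0.1  5.4] T [0.14 0.86 0.06] open 11.7 q [-0.83  0.41  0.59  1.87 -0.27  0.95 -0.98]
```

>>> play_rows --deltas '[{"gripper": 1,"travel": [0,0,0],"twist": 5},{"gripper": 1,"travel": [0,0,0],"twist": 10},{"gripper": 1,"travel": [0,0,0],"twist": 15},{"gripper": 1,"travel": [0,0,0],"twist": 20},{"gripper": 1,"travel": [0,0,0],"twist": 25}]'

```text
time_s: 10.85
tcp_pos: [527.0, 167.1, 344.5]
ee_rot: [0.426, 0.564, -0.426, 0.564]
wrist_force: [-3.5, 1.5, 5.0]
opening: 12.0
```

```bash
python3 go.py; python3 wr.py s8 scene;python3 wr.py w8
python3 - <<'E'
import cv2
a=cv2.imread("pics/s8.png")[60:210,160:310];b=cv2.imread("pics/w8.png")[120:320,180:380]
f=lambda i:cv2.resize(i,(390,390),interpolation=cv2.INTER_CUBIC)
cv2.imwrite("pics/x8.png",cv2.hconcat([f(a),f(b)]))
E
```

```text
t 10.85 tcp [527.  167.1 344.5] yaw -74.15 xaxis [-0.     0.001 -1.   ] F [-3.5  1.5  5. ] T [0.58 1.13 0.03] open 12.0 q [-0.91  0.43  0.69  1.87 -0.33  0.96 -1.36]
```

View pics/x8.png

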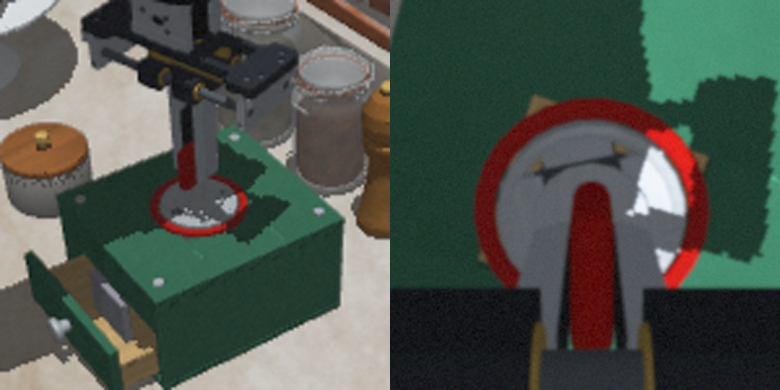

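The drawer has sprung open. I'll turn a little further, short of the stop, for an honest quarter turn.

>>> play_rows --deltas '[{"gripper": 1,"travel": [0,0,0],"twist": 4},{"gripper": 1,"travel": [0,0,0],"twist": 8},{"gripper": 1,"travel": [0,0,0],"twist": 12},{"gripper": 1,"travel": [0,0,0],"twist": 12}]'

```text
time_s: 11.35
tcp_pos: [527.0, 167.2, 344.5]
ee_rot: [0.483, 0.517, -0.483, 0.516]
wrist_force: [-3.5, 2.0, 6.3]
opening: 11.6
```

```bash
python3 go.py
```

```text
t 11.35 tcp [527.  167.2 344.5] yaw -86.1 xaxis [-0.     0.001 -1.   ] F [-3.5  2.   6.3] T [ 0.67  1.05 -0.03] open 11.6 q [-0.94  0.44  0.74  1.87 -0.36  0.96 -1.55]
```

>>> play_rows --deltas '[{"gripper": 0.7,"travel": [0,0,0],"twist": 0},{"gripper": 0.7,"travel": [0,0,0],"twist": 0},{"gripper": 0.6,"travel": [0,0,0],"twist": 0},{"gripper": 0.6,"travel": [0,0,0],"twist": 0},{"gripper": 0.6,"travel": [0,0,0],"twist": 0}]'

```text
time_s: 11.85
tcp_pos: [527.1, 166.6, 344.2]
ee_rot: [0.482, 0.517, -0.482, 0.517]
wrist_force: [-0.2, 0.3, -0.0]
opening: 37.3
```

```bash
python3 go.py
```

```text
t 11.85 tcp [527.1 166.6 344.2] yaw -85.98 xaxis [ 0. -0. -1.] F [-0.2  0.3 -0. ] T [-0.01  0.15  0.  ] open 37.3 q [-0.94  0.44  0.73  1.87 -0.36  0.96 -1.55]
```

Released, with no force left. I'll back straight up.

>>> play_rows --deltas '[{"gripper": 0.5,"travel": [-1,0,0],"twist": 0},{"gripper": 0.5,"travel": [-3,0,0],"twist": 0},{"gripper": 0.5,"travel": [-6,0,0],"twist": 0},{"gripper": 0.5,"travel": [-10,0,0],"twist": 0},{"gripper": 0.5,"travel": [-13,0,0],"twist": 0}]'

```text
time_s: 12.35
tcp_pos: [527.1, 166.2, 477.0]
ee_rot: [0.483, 0.517, -0.482, 0.517]
wrist_force: [0.3, 0.4, -0.0]
opening: 46.8
```

>>> play_rows --deltas '[{"gripper": 0.5,"travel": [0,0,0],"twist": 0},{"gripper": 0.5,"travel": [0,0,0],"twist": 0},{"gripper": 0.5,"travel": [0,0,0],"twist": 0}]'

```text
time_s: 12.65
tcp_pos: [526.8, 166.7, 473.6]
ee_rot: [0.482, 0.517, -0.482, 0.517]
wrist_force: [1.4, -0.7, -0.2]
opening: 47.3
```

```bash
python3 go.py; python3 wr.py s9 scene;python3 wr.py w9
python3 - <<'E'
import cv2
from h import *
for n in("s9","w9"):
    z=load(n);X=cloud(z);im=z["im"]
    m=mask(im,174,6)&(X[...,2]>125)&(abs(X[...,0]-527)<60)&(abs(X[...,1]-167)<60);p=X[m]
    print(n,m.sum(),"handle",np.percentile(p,[2,50,98],axis=0).round(1).tolist())
    t=m&(X[...,2]>176)
    print("top rect",rect(X[t][:,:2]),"grey collar z",)
a=cv2.imread("pics/s9.png")[60:360,130:430];b=cv2.imread("pics/w9.png")[100:340,160:400]
f=lambda i:cv2.resize(i,(400,400),interpolation=cv2.INTER_CUBIC)
cv2.imwrite("pics/x9.png",cv2.hconcat([f(a),f(b)]))
E
```

```text
t 12.65 tcp [526.8 166.7 473.6] yaw -85.98 xaxis [-0.001 -0.    -1.   ] F [ 1.4 -0.7 -0.2] T [-0.    0.18  0.01] open 47.3 q [-1.02  0.29  0.81  1.73 -0.23  1.21 -1.65]
s9 243 handle [[504.6, 158.6, 144.0], [521.8, 161.9, 164.8], [545.1, 167.1, 181.3]]
top rect (array([524.2, 163.3]), array([10.8, 41.7]), 88.2) grey collar z
w9 492 handle [[508.1, 162.0, 156.7], [531.6, 167.3, 181.4], [549.3, 172.6, 183.5]]
top rect (array([527.3, 167. ]), array([43.5, 10.6]), 5.3) grey collar z
```

View pics/x9.png

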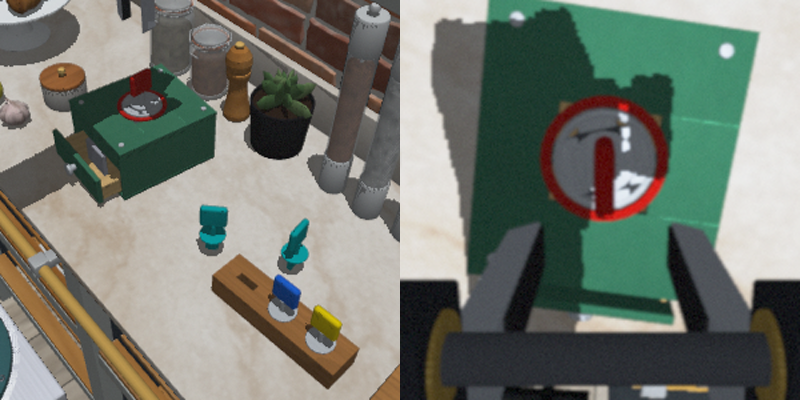

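The key stands at (527,167), its top at z 181–183 mm against 182 expected when home. The drawer is out, the blue and yellow keys are in the block, and the gripper is clear. Handing in.

```bash
python3 -c "
from workcell import manip
print(manip.sign_off())"
```

```text
the job is handed in; nothing more can be done
None
```

The red key is fully home in the lock and released, turned clockwise, and the drawer has sprung open. I handed the job in at about 12.8 s of the 48 s allowed.

- **Insertion:** I pushed the key down until its collar met the lock face, at 18 N. That was at the height I had computed for fully home. Only then did I turn it.
- **Turn:** the gripper turned about 82° clockwise. The lock itself probably turned about 72° or a little more, since up to 10° is play. I did not measure the lock angle directly.
- **Drawer:** the pictures show it out. I did not measure how far.
- **Last checks:**
  - The key's top is at about 181–183 mm, against 182 expected.
  - The blue and yellow keys are still in the block, and the turquoise look-alikes were not touched.
  - The gripper is clear, with no contact force.
- **Disagreements:** the scene camera read positions about 3 to 5 mm off the wrist camera, probably because it sees the key from the side. No check failed.

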